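# Put the stamp-ink supplies away and latch the sloping-top counter box

## Task

Put the tall bottle and the short jar that are out on the desk away in the steel counter box, standing upright: the tall bottle in the free part of the back row (hinge side, where the sloping lid is high), the short jar in the free part of the front row. Then swing the lid fully shut and turn its wing knob clockwise a quarter turn to the stop, so that the hidden tongue is behind the front lip. Tip nothing over, leave the mug and stapler where they stand and the bottle and jar already in the box standing in their rows.

Things in the scene. Friction and masses are not known exactly. Their poses are not given: they have to be found in the camera images.
- chest: Grey steel counter box screwed to the desk, 210 mm deep (its x), 360 mm wide (its y), walls and floor 4 mm. Rim 93 mm high at the front rising to 160 mm at the back (slope 0.309 rad). Origin: centre of its underside; +x to the back (hinge) wall, which lies roughly to the robot's left. The front wall's top has an inward lip 22 mm deep, 3 mm thick; the tongue goes under it.
- back_row (a point): Middle of the back row, on the box's floor (4 mm up), chest frame (43, 0, 4) mm, axes as the box. The row runs along the box's y, 352 mm between the side walls. One bottle already stands somewhere along it; to one side of it there are always 148 mm or more free.
- front_row (a point): Middle of the front row, on the box's floor, chest frame (-45, 0, 4) mm, axes as the box; the row runs along y as at the back. One jar already stands somewhere along it; to one side of it there are always 145 mm or more free. Too low under the lid for a tall bottle.
- lid_hinge (a point): Middle of the lid's hinge line: top of the box's back wall, chest frame (105, 0, 160) mm. The hinge line runs along the box's y.
- lid (a joint): Lid angle (rad): 0 shut, grows as it opens up and back about the hinge line; vertical at 1.88, starts at 2.0 to 2.35, leaning back (stop 2.5). Friction hinges (0.7 N m, 3 to 4 N at the free edge) hold it wherever it is left: sweep it over from outside by its free edge, away from the knob, then press it down near the front edge until it is fully shut.
- lid_edge (a point): Middle of the lid's free (front) edge, on its outer face. The lid is a flat steel plate 366 mm wide, 10 mm thick, reaching 222 mm from the hinge line, its underside in the plane of the hinge line, 0.45 kg. Axes move with the lid: z out of the outer face, x towards the hinge.
- knob (a joint): Wing knob angle (rad), clockwise positive, seen from above the shut lid. Starts -0.1 to 0.2: wing and tongue along the box's width, tongue clear of the lip. 1.57 = stop: wing square to the front edge, the 44 mm tongue (8 mm under the lid) behind the lip. Turned beyond 0.25, or with the lid over 0.02 rad open, the tongue strikes the lip. Stays where left; turning takes about 0.07 N m.
- knob_grip (a point): On the knob's axis at the height to grip, 24 mm above the lid's outer face. Black wing 66 mm long, 12 mm thick, 8 to 37 mm above the lid, on a 34 mm round boss. The axis is square to the lid, in the middle of its width, 42 mm from the front edge, 178 mm from the hinge line. Moves with the lid: z out of the outer face, y along the wing.
- bottle_center (a point): Centre (half-way up) of the tall bottle to put away: white plastic ink bottle with black cap and paper label, 115 mm high, body 52 mm in diameter up to 82 mm, cap 28 mm in diameter, 0.17 kg, standing on the desk. The cap is 57 mm above this point: grip the straight body above its middle (65 to 75 mm up) so that the palm clears the cap.
- jar_center (a point): Centre (half-way up) of the short jar to put away: white plastic jar with black screw lid, 70 mm high, 57 mm in diameter, 0.15 kg, standing on the desk. Gripped near its top (50 to 55 mm up), the palm also stays above the box's front lip.
- bottle_in_center (a point): Centre of the like bottle that already stands in the box's back row.
- jar_in_center (a point): Centre of the like jar that already stands in the box's front row.
- mug_center (a point): Centre of a white mug standing on the desk among the supplies: 74 mm in diameter, 85 mm high, handle reaching 37 mm farther out along its +y. Leave alone.
- stapler_center (a point): Centre of a black desk stapler, 125 mm long (its x), 36 mm wide, 54 mm high, standing on the desk among the supplies. Leave alone.
Not all that is in view belongs to the job. What is shaped like the part that bears bottle_center but yellow is not meant.

How it is judged (in metres and radians):
On the way, in this order (a step that is already met when the one before it is completed fails the run):
1. the tall bottle stands in the back row and the short jar in the front row of the box, both let go (x of bottle_center in the frame of chest between 0.015 and 0.08 m and y of bottle_center in the frame of chest between -0.155 and 0.155 m and height (world z) of bottle_center below 0.068 m and angle between each of bottle_center, jar_center's own z axis and vertical below 0.15 rad and contact force between the fingers and bottle below 0.2 N and x of jar_center in the frame of chest between -0.08 and -0.01 m and y of jar_center in the frame of chest between -0.155 and 0.155 m and height (world z) of jar_center below 0.046 m and contact force between the fingers and jar below 0.2 N), for 0.1 s.
2. the lid is fully shut with the knob still unlocked (tongue clear of the lip) (value of joint lid below 0.03 rad and value of joint knob below 0.4 rad), for 0.1 s.
At the end, for the whole second after the job is handed in: Lid within 0.03 rad of shut, knob at 1.3 rad or more; new bottle upright on the floor in the back half (chest x 15 to 80 mm), new jar in the front half (-80 to -10 mm); the two already inside still upright in their rows; mug and stapler within 30 mm of their start (value of joint lid below 0.03 rad and value of joint knob above 1.3 rad and x of bottle_center in the frame of chest between 0.015 and 0.08 m and y of bottle_center in the frame of chest between -0.155 and 0.155 m and height (world z) of each of bottle_center, bottle_in_center below 0.068 m and angle between each of bottle_center, jar_center, bottle_in_center, jar_in_center's own z axis and vertical below 0.15 rad and x of jar_center in the frame of chest between -0.08 and -0.01 m and y of jar_center in the frame of chest between -0.155 and 0.155 m and height (world z) of each of jar_center, jar_in_center below 0.046 m and x of bottle_in_center in the frame of chest above 0.015 m and x of jar_in_center in the frame of chest below -0.01 m and distance of each of mug_center, stapler_center from where it was at the start of the episode below 0.03 m); the robot touches nothing.
It fails at once if a bottle or jar is tipped over (angle between any of bottle_center, jar_center, bottle_in_center, jar_in_center's own z axis and vertical above 0.7 rad).
It fails at once if the mug or stapler is pushed away or tipped over (distance of any of mug_center, stapler_center from where it was at the start of the episode above 0.04 m or angle between any of mug_center, stapler_center's own z axis and vertical above 0.6 rad).
It also fails if it takes over 72 s, if anything falls off the work surface, if the arm or the gripper's body presses on something with over 40 N, if the wrist force passes 120 N, or if a joint passes its speed limit or range.

## Robot

A 7-joint arm with a two-finger parallel gripper is mounted at the origin on the work surface. World frame = base frame: x ahead of the robot, y to its left, z up, the work surface at z = 0. Lengths are in mm, angles in rad, forces in N, time in s.
With the tool pointing down it reaches from about 350 to 900 mm from the base axis. Payload 7.2 kg.
Tool frame: the origin (TCP) lies between the finger pads; the fingertips stand ctrl.tip_reach ahead of it and the grasp point (between the pads) lies 2 mm behind it (ctrl.tip_reach is the distance from the TCP to the fingertips, in mm); z points along the fingers, y is the line along which they close (so a half turn about z gives the same grasp; the last joint's range is limited). The gripper opens to 85 mm and grips with 20 to 120 N. Pads are 22 mm wide; open, the fingers measure 114 mm over their backs; the gripper's body (76 mm by 85 mm) begins 54 mm behind the grasp point. The pads swing forward as they close: fully open they stand 13 mm farther back than shut.
Start: joints at [1.163, 0.411, -0.013, 1.596, 0.006, 1.134, -0.082], TCP at [208.3, -589.27, 248.297] pointing down, gripper open.
Joint ranges: [-2.95, 2.95], [-0.29, 1.99], [-1.47, 1.44], [0.14, 2.54], [-1.03, 4.17], [0.13, 1.85], [-2.86, 2.86]. Speed limits (rad/s): [2.39, 2.39, 3.01, 3.01, 3.14, 3.14, 3.14].

## Interface

Orientations are given as a unit quaternion [w, x, y, z].
In Python, from rig import sensors, eyes, workorder, ctrl gives the robot as it stands.
- The arm moves only by the shell command python3 -m crank 'ROWS' [FORCE]. ROWS is JSON, a list of rows, each an object with "xyz": the shift along the tool's x, y, z in cm, a list of three; "delta_rot": the turn, a rotation vector about the tool's x, y, z in rad, a list of three; "hand": the gripper command: -1 is fully open, 1 is shut, values between are in proportion. In form: [{"xyz": [tx, ty, tz], "delta_rot": [ax, ay, az], "hand": hand}, ...]. A call has 1 to 5 rows; each row shifts and turns the commanded pose from where the row before left it, along the tool's axes as they then stand; what a row does not reach is not made up. A row lasts 1/10 s, in which the tool goes at most 50 mm and 8.59 degrees, less where a joint would pass 70% of its speed; a pose out of reach is approached as far as the arm can. A call with a gripper value outside its range is refused whole. The fingers move at their own pace and stop on an object; FORCE is the grip in N (left out, the last holds). Time passes only in rows, so rows that do not move let the fingers close. It gives the time, the measured TCP pose, the force, the opening and the grip force at its end, in the units of the state.
- sensors.get_state(): the state, without advancing time (a new reading comes with each control period).
- eyes.capture(name): name is "scene" or "top"; returns (picture, depth): 400x640x3 uint8, red, green, blue; 400x640 float32, mm along the optical axis (not along the pixel's ray), 0 where there is no reading.
- eyes.camera_params(name): a dict with "intrinsics" (3x3 intrinsics, pixels), "view" (4x4, takes a point from world to camera coordinates). Camera axes: x right, y down, z forward; pixel columns grow to the right and rows downward; lengths in mm; the calibration is good to about 2 mm. A picture is of the moment at which its call begins. camera_params takes no time and is no camera call.
- workorder.hand_in(): hands the job in; it is judged then, once.
The state is a dict: "t": time; "q": joint angles; "joint_vel": joint speeds; "tau": joint torques, N m; "eef_pos": TCP position; "orientation": TCP orientation; "wrist_force": force on the tool from outside, world axes, zero at the start; "ft_torque": the same for the moment, N m; "finger_gap": finger opening in mm; "gripper_force": force on a finger pad.
Only numpy, scipy, OpenCV 4.12 (cv2) and the standard library are available. Lean on these libraries where they do the work, as an engineer would, in place of code of your own. Each camera call takes 0.05 s, during which the arm holds its last target. There are 200 camera calls.

## Working session

There is one attempt and no reset: what is moved stays moved. The work goes in short steps, Python scripts to look and compute and a shell command to move; the robot and the scene stay as the last step left them, time stands still between calls to the robot, and variables do not carry over. Pictures are saved under pics/ and viewed, at most 10 in all, crops included, and the job is handed in when it is done.

```bash
mkdir -p pics; ls
cat > h.py <<'E'
import numpy as np, cv2
from rig import sensors, eyes, ctrl
def snap(n,f=None):
    p,d=eyes.capture(n)
    if f: cv2.imwrite('pics/'+f,p[:,:,::-1])
    return p,d
def cloud(n,d):
    c=eyes.camera_params(n);K=np.array(c['intrinsics']);V=np.array(c['view'])
    v,u=np.mgrid[:d.shape[0],:d.shape[1]]
    P=np.stack([(u-K[0,2])/K[0,0]*d,(v-K[1,2])/K[1,1]*d,d],-1)
    return (P-V[:3,3])@V[:3,:3]
def proj(n,X):
    c=eyes.camera_params(n);K=np.array(c['intrinsics']);V=np.array(c['view'])
    q=(np.atleast_2d(X)@V[:3,:3].T+V[:3,3])@K.T
    return q[:,:2]/q[:,2:]
E
python3 - <<'E'
from h import *
for n in('scene','top'):
    p,d=snap(n,n+'0.png'); np.savez('pics/'+n+'0.npz',p=p,d=d)
    c=eyes.camera_params(n);print(n,np.round(c['intrinsics'],1).tolist(),np.round(c['view'],3).tolist())
s=sensors.get_state();print(s,ctrl.tip_reach)
E
```

```text
pics
scene [[365.3, 0.0, 319.2], [0.0, 365.3, 196.2], [0.0, 0.0, 1.0]] [[-0.786, -0.618, -0.002, 413.939], [-0.528, 0.674, -0.516, 395.878], [0.321, -0.404, -0.857, 823.895], [0.0, 0.0, 0.0, 1.0]]
top [[437.5, 0.0, 318.8], [0.0, 437.5, 198.4], [0.0, 0.0, 1.0]] [[0.028, -0.999, 0.03, -89.664], [-0.998, -0.029, -0.049, 554.804], [0.05, -0.029, -0.998, 1120.126], [0.0, 0.0, 0.0, 1.0]]
{'t': 0.1, 'q': array([ 1.16281577,  0.41184975, -0.0127403 ,  1.59699787,  0.00561328,
        1.13429686, -0.08218089]), 'joint_vel': array([-6.12826148e-04, -2.74859194e-03,  1.90224715e-03,  5.03048764e-05,
        6.56587613e-04,  5.50448345e-05,  7.57444120e-04]), 'tau': array([ 3.02130087e-03, -6.01831913e+01,  6.84248004e-01, -3.00085902e+01,
        1.40227922e-02,  6.45368476e-03, -4.73903310e-05]), 'eef_pos': array([ 208.12907633, -588.85903372,  247.50305084]), 'orientation': array([-7.36081365e-04,  9.85596694e-01,  1.69111151e-01, -1.81067703e-04]), 'wrist_force': array([-0.45577762, -0.53824777, -0.16206696]), 'ft_torque': array([0.02970543, 0.01778696, 0.01879074]), 'gripper_force': 0.0, 'finger_gap': 85.18409493398828} 17.0
```

View pics/scene0.png

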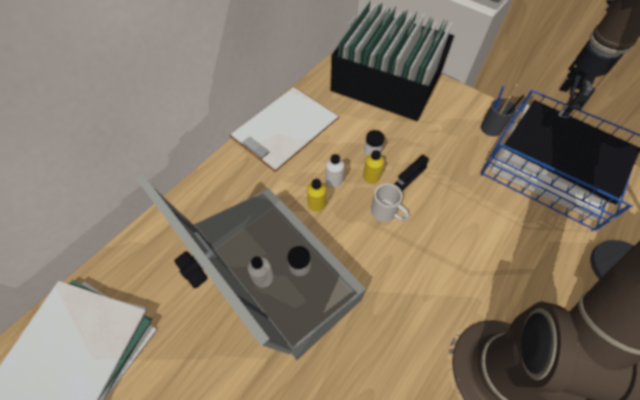

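View pics/top0.png

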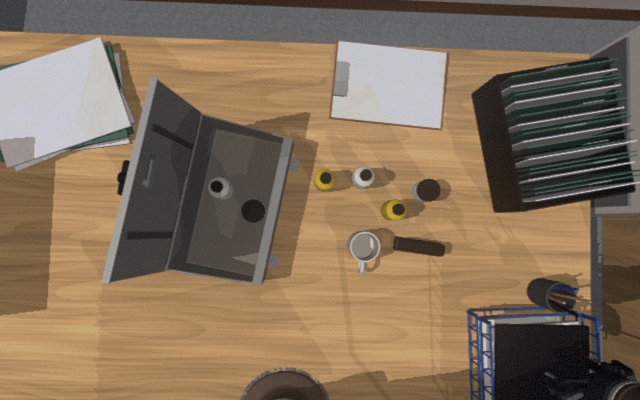

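The top view shows the white bottle at (363,177), yellow bottles at (324,180) and (395,210), and the black-lidded jar at (427,189). The mug is at (365,247) and the stapler at (418,246). The box contains a bottle at (217,187) and a jar at (253,211), and its hinge is on the left. The white bottle fits the description because the other two are yellow. I'll confirm that in a crop while measuring.

Run:
```python
from h import *
z=np.load('pics/top0.npz');p,d=z['p'],z['d'];C=cloud('top',d)
cv2.imwrite('pics/crop1.png',cv2.resize(p[110:290,90:460][:,:,::-1],None,fx=2.1,fy=2.1,interpolation=cv2.INTER_CUBIC))
def obj(u,v,r,lo,hi):
    w=C[v-r:v+r,u-r:u+r].reshape(-1,3);m=(w[:,2]>lo)&(w[:,2]<hi);w=w[m]
    c,(a),_=cv2.minAreaRect(w[:,:2].astype(np.float32)); c2,r2=cv2.minEnclosingCircle(w[:,:2].astype(np.float32))
    print((u,v),len(w),'rect',np.round(c),np.round(a),round(_),'med',np.round(np.median(w,0)))
for n,a in dict(bottle=(363,177,20,98,130),bbody=(363,177,20,70,95),yel1=(324,180,20,98,130),yel2=(395,210,16,98,130),jar=(427,189,20,55,85),mug=(365,247,26,60,100),stap=(418,246,32,35,70),bin=(217,187,16,100,130),jin=(253,211,18,60,90)).items():
    print(n,end=' ');obj(*a)
# front rim: z 85..97 right part
w=C[120:290,225:300].reshape(-1,3);m=(w[:,2]>86)&(w[:,2]<98);w=w[m]
r=cv2.minAreaRect(w[:,:2].astype(np.float32));print('lip',r, np.round(cv2.boxPoints(r)),len(w))
w=C[70:290,100:215].reshape(-1,3);m=(w[:,2]>60)
# lid plane
for q in[(150,100),(135,270),(150,210),(185,150),(165,240),(200,118),(166,270),(150,82),(108,280),(290,140),(258,280),(240,150),(240,250)]:print(q,np.round(C[q[1],q[0]]))
```

```text
bottle (363, 177) 119 rect [ 612. -180.] [27. 26.] 14 med [ 611. -179.  116.]
bbody (363, 177) 222 rect [ 612. -179.] [50. 49.] 4 med [ 606. -174.   88.]
yel1 (324, 180) 111 rect [602. -84.] [25. 28.] 85 med [601. -84. 116.]
yel2 (395, 210) 119 rect [ 533. -260.] [26. 27.] 41 med [ 532. -259.  116.]
jar (427, 189) 431 rect [ 584. -344.] [55. 55.] 56 med [ 583. -343.   72.]
mug (365, 247) 278 rect [ 431. -180.] [73. 94.] 55 med [ 430. -185.   85.]
stap (418, 246) 553 rect [ 452. -307.] [174.  60.] 65 med [ 441. -329.   55.]
bin (217, 187) 131 rect [573. 171.] [26. 28.] 48 med [573. 170. 120.]
jin (253, 211) 432 rect [519.  89.] [54. 56.] 2 med [519.  89.  76.]
lip ((533.3486328125, 107.68330383300781), (166.32911682128906, 358.111083984375), 80.84212493896484) [[343.  54.]
 [697.  -3.]
 [723. 161.]
 [370. 218.]] 812
(150, 100) [702. 236. 387.]
(135, 270) [ 501.  -41. 1148.]
(150, 210) [511. 260. 292.]
(185, 150) [ 501.  -41. 1148.]
(165, 240) [449. 261. 190.]
(200, 118) [724. 204. 162.]
(166, 270) [381. 265. 162.]
(150, 82) [734. 238. 384.]
(108, 280) [389. 292. 386.]
(290, 140) [692.   2.  96.]
(258, 280) [355.  67.  99.]
(240, 150) [678. 135.   9.]
(240, 250) [418. 126.   5.]
```

View pics/crop1.png

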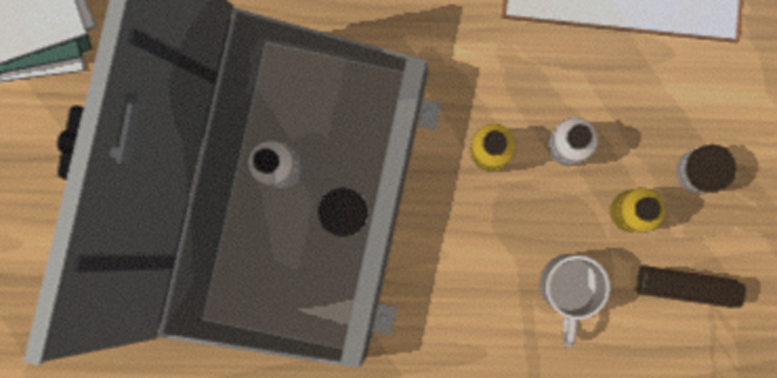

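The crop confirms that the white bottle lies between two yellow ones, with the jar to their right. Measured positions:
- **Bottle:** about (612,-180)
- **Jar:** about (584,-344)
- **Chest:** origin about (537,129), yaw about 1.40 (its x is about (0.167,0.986))
- **Free spots:** the bottle goes to chest (43,88), world (457,186). The jar goes to chest (-45,-97), world (625,68).

The object heights match the given sizes. I'll move above the bottle now.

```bash
cat > go.py <<'E'
# usage: go.py x y z [tool-y angle] -> remaining shift (cm, tool axes) and turn about tool axes
import sys
from h import *
from scipy.spatial.transform import Rotation as R
s=sensors.get_state();q=s['orientation'];r=R.from_quat(np.roll(q,-1));a=list(map(float,sys.argv[1:]))
print('t',round(s['t'],2),'p',np.round(s['eef_pos'],1),'gap',round(s['finger_gap'],1),'gf',round(s['gripper_force'],1),'F',np.round(s['wrist_force'],1),'q',np.round(s['q'],2))
print('shift cm',np.round(r.inv().apply(np.array(a[:3])-s['eef_pos'])/10,2))
ang=a[3] if len(a)>3 else -0.168
y=np.array([np.cos(ang),np.sin(ang),0]);zz=np.array([0,0,-1.]);x=np.cross(y,zz)
print('turn',np.round((r.inv()*R.from_matrix(np.stack([x,y,zz],1))).as_rotvec(),3))
E
M='{"xyz":[4.3,-2.1,0],"delta_rot":[0,0,0],"hand":-1}'
python3 -m crank '[{"xyz":[4.3,-2.1,0],"delta_rot":[0,0,0],"hand":-1},{"xyz":[4.3,-2.1,0],"delta_rot":[0,0,0],"hand":-1},{"xyz":[4.3,-2.1,0],"delta_rot":[0,0,0],"hand":-1},{"xyz":[4.3,-2.1,0],"delta_rot":[0,0,0],"hand":-1},{"xyz":[4.3,-2.1,0],"delta_rot":[0,0,0],"hand":-1}]'
python3 -m crank '[{"xyz":[4.3,-2.1,0],"delta_rot":[0,0,0],"hand":-1},{"xyz":[4.3,-2.1,0],"delta_rot":[0,0,0],"hand":-1},{"xyz":[4.3,-2.1,0],"delta_rot":[0,0,0],"hand":-1},{"xyz":[4.3,-2.1,0],"delta_rot":[0,0,0],"hand":-1},{"xyz":[4.3,-2.1,0],"delta_rot":[0,0,0],"hand":-1}]'
python3 -m crank '[{"xyz":[0,0,0],"delta_rot":[0,0,-0.149],"hand":-1},{"xyz":[0,0,0],"delta_rot":[0,0,-0.149],"hand":-1},{"xyz":[0,0,0],"delta_rot":[0,0,-0.149],"hand":-1},{"xyz":[0,0,0],"delta_rot":[0,0,-0.149],"hand":-1},{"xyz":[0,0,0],"delta_rot":[0,0,-0.149],"hand":-1}]'
python3 -m crank '[{"xyz":[0,0,0],"delta_rot":[0,0,-0.149],"hand":-1},{"xyz":[0,0,0],"delta_rot":[0,0,-0.149],"hand":-1},{"xyz":[0,0,0],"delta_rot":[0,0,0],"hand":-1}]'
python3 go.py 612 -180 200
```

```text
t: 0.6
eef_pos: [376.9, -417.0, 248.1]
orientation: [-0.0, 0.986, 0.169, -0.0]
wrist_force: [0.8, -1.1, -0.3]
finger_gap: 85.9
gripper_force: 0.0
t: 1.1
eef_pos: [544.6, -246.4, 248.0]
orientation: [-0.0, 0.986, 0.169, -0.0]
wrist_force: [0.4, -0.4, -0.1]
finger_gap: 85.2
gripper_force: 0.0
t: 1.6
eef_pos: [543.5, -247.8, 247.8]
orientation: [-0.0, 0.855, 0.519, -0.0]
wrist_force: [-0.5, 0.2, -0.1]
finger_gap: 85.3
gripper_force: 0.0
t: 1.9
eef_pos: [543.4, -248.0, 247.8]
orientation: [-0.0, 0.77, 0.638, -0.0]
wrist_force: [0.4, 0.2, -0.2]
finger_gap: 85.4
gripper_force: 0.0
t 1.9 p [ 543.4 -248.   247.8] gap 85.4 gf 0.0 F [ 0.4  0.2 -0.2] q [ 0.65  0.4  -0.41  1.65  0.17  1.13  0.01]
shift cm [7.95 5.48 4.78]
turn [-0.001 -0.    -0.018]
```

```bash
python3 -m crank '[{"xyz":[4,2.75,0],"delta_rot":[0,0,-0.018],"hand":-1},{"xyz":[4,2.75,0],"delta_rot":[0,0,0],"hand":-1},{"xyz":[0,0,4.5],"delta_rot":[0,0,0],"hand":-1},{"xyz":[0,0,4.5],"delta_rot":[0,0,0],"hand":-1},{"xyz":[0,0,0],"delta_rot":[0,0,0],"hand":-1}]'
python3 -m crank '[{"xyz":[0,0,3],"delta_rot":[0,0,0],"hand":-1},{"xyz":[0,0,3],"delta_rot":[0,0,0],"hand":-1},{"xyz":[0,0,2.9],"delta_rot":[0,0,0],"hand":-1},{"xyz":[0,0,0],"delta_rot":[0,0,0],"hand":-1}]'
python3 go.py 612 -180 68
python3 - <<'E'
from h import *
p,d=snap('top');q,e=snap('scene')
cv2.imwrite('pics/c2.png',np.hstack([cv2.resize(p[130:230,290:440],(390,260)),cv2.resize(q[120:240,270:420],(390,312))[:260]])[:,:,::-1])
E
```

```text
t: 2.4
eef_pos: [608.1, -178.1, 151.9]
orientation: [-0.005, 0.766, 0.643, -0.003]
wrist_force: [-0.1, 0.8, -0.9]
finger_gap: 85.2
gripper_force: 0.0
t: 2.8
eef_pos: [610.3, -179.3, 67.4]
orientation: [-0.002, 0.766, 0.643, -0.002]
wrist_force: [-0.7, 0.4, 0.5]
finger_gap: 85.3
gripper_force: 0.0
t 2.8 p [ 610.3 -179.3   67.4] gap 85.3 gf 0.0 F [-0.7  0.4  0.5] q [ 0.47  0.66 -0.37  1.7   0.3   0.85 -0.21]
shift cm [-0.04  0.18 -0.06]
turn [-0.005  0.    -0.005]
```

View pics/c2.png

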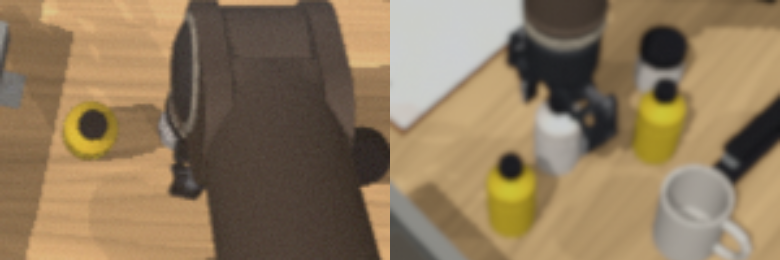

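The scene crop shows the fingers straddling the white bottle, with the cap between them. I'll close and lift.

```bash
python3 -m crank '[{"xyz":[0,0,0],"delta_rot":[0,0,0],"hand":1},{"xyz":[0,0,0],"delta_rot":[0,0,0],"hand":1},{"xyz":[0,0,0],"delta_rot":[0,0,0],"hand":1},{"xyz":[0,0,0],"delta_rot":[0,0,0],"hand":1},{"xyz":[0,0,0],"delta_rot":[0,0,0],"hand":1}]' 40
python3 -m crank '[{"xyz":[0,0,0],"delta_rot":[0,0,0],"hand":1},{"xyz":[0,0,0],"delta_rot":[0,0,0],"hand":1},{"xyz":[0,0,-1],"delta_rot":[0,0,0],"hand":1},{"xyz":[0,0,-2],"delta_rot":[0,0,0],"hand":1},{"xyz":[0,0,-3],"delta_rot":[0,0,0],"hand":1}]'
python3 -m crank '[{"xyz":[0,0,-4],"delta_rot":[0,0,0],"hand":1},{"xyz":[0,0,-4],"delta_rot":[0,0,0],"hand":1},{"xyz":[0,0,-4],"delta_rot":[0,0,0],"hand":1},{"xyz":[0,0,0],"delta_rot":[0,0,0],"hand":1}]'
python3 go.py 457 186 250
```

```text
t: 3.4
eef_pos: [613.0, -179.3, 71.5]
orientation: [0.001, 0.765, 0.644, 0.001]
wrist_force: [-2.1, 0.9, 7.1]
finger_gap: 50.9
gripper_force: 40.6
t: 3.9
eef_pos: [611.0, -178.8, 129.3]
orientation: [-0.001, 0.765, 0.645, -0.001]
wrist_force: [-0.2, 0.0, -1.5]
finger_gap: 51.2
gripper_force: 41.9
t: 4.3
eef_pos: [614.9, -179.1, 256.9]
orientation: [0.004, 0.765, 0.644, 0.003]
wrist_force: [1.3, 1.0, -0.9]
finger_gap: 50.6
gripper_force: 42.0
t 4.3 p [ 614.9 -179.1  256.9] gap 50.6 gf 42.0 F [ 1.3  1.  -0.9] q [ 0.51  0.46 -0.43  1.53  0.2   1.18 -0.13]
shift cm [ 33.32 -21.74   0.43]
turn [ 0.011  0.001 -0.002]
```

```bash
python3 -m crank '[{"xyz":[1.7,-1.1,0],"delta_rot":[0,0,0],"hand":1},{"xyz":[3,-2,0],"delta_rot":[0,0,0],"hand":1},{"xyz":[3.6,-2.3,0],"delta_rot":[0,0,0],"hand":1},{"xyz":[3.6,-2.3,0],"delta_rot":[0,0,0],"hand":1},{"xyz":[3.6,-2.3,0],"delta_rot":[0,0,0],"hand":1}]'
python3 -m crank '[{"xyz":[3.6,-2.3,0],"delta_rot":[0,0,0],"hand":1},{"xyz":[3.6,-2.3,0],"delta_rot":[0,0,0],"hand":1},{"xyz":[3.6,-2.3,0],"delta_rot":[0,0,0],"hand":1},{"xyz":[3.6,-2.3,0],"delta_rot":[0,0,0],"hand":1},{"xyz":[2.5,-1.7,0],"delta_rot":[0,0,0],"hand":1}]'
python3 -m crank '[{"xyz":[0.9,-0.7,0],"delta_rot":[0,0,0],"hand":1},{"xyz":[0,0,0],"delta_rot":[0,0,0],"hand":1},{"xyz":[0,0,0],"delta_rot":[0,0,0],"hand":1}]'
python3 go.py 457 186 76
python3 - <<'E'
from h import *
p,d=snap('top');q,e=snap('scene')
cv2.imwrite('pics/c3.png',np.hstack([cv2.resize(p[70:290,90:310],(390,390)),cv2.resize(q[170:370,130:380],(400,320),interpolation=cv2.INTER_CUBIC)[np.r_[0:320,[0]*70]]])[:,:,::-1])
E
```

```text
t: 4.8
eef_pos: [538.6, -7.9, 249.5]
orientation: [0.0, 0.765, 0.644, 0.0]
wrist_force: [0.5, 0.3, -0.6]
finger_gap: 50.7
gripper_force: 41.9
t: 5.3
eef_pos: [459.2, 178.4, 249.8]
orientation: [-0.0, 0.764, 0.645, 0.0]
wrist_force: [0.7, -0.0, -0.9]
finger_gap: 50.6
gripper_force: 42.0
t: 5.6
eef_pos: [456.0, 184.4, 249.2]
orientation: [0.0, 0.765, 0.644, -0.0]
wrist_force: [0.0, -0.3, -1.0]
finger_gap: 50.4
gripper_force: 42.0
t 5.6 p [456.  184.4 249.2] gap 50.4 gf 42.0 F [ 0.  -0.3 -1. ] q [ 0.05  0.24 -0.62  1.88  0.16  1.07 -0.81]
shift cm [ 0.19  0.06 17.32]
turn [ 0.     0.001 -0.003]
```

View pics/c3.png

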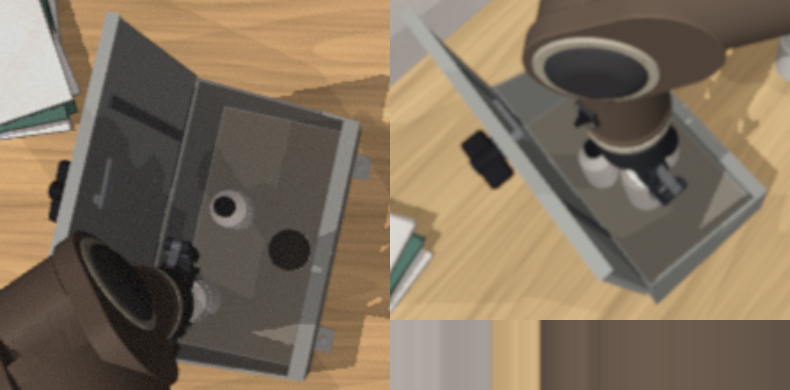

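The bottle is held upright above the free near part of the back row. The forearm overlaps the lid's near corner in the top view, so I'll check its clearance before lowering.

Run:
```python
from h import *
o=np.array([536.7,129]);ex=np.array([.167,.986]);ey=np.array([-.986,.167])
for n in('top','scene'):
    p,d=snap(n);C=cloud(n,d).reshape(-1,3);C=C[d.ravel()>0]
    r=C[:,:2]-o;x=r@ex;y=r@ey
    # arm points ( above) in slabs of height
    hsv=cv2.cvtColor(p,cv2.COLOR_RGB2HSV).reshape(-1,3)[d.ravel()>0]
    for lo in range(140,800,40):
        m=(C[:,2]>lo)&(C[:,2]<lo+40)&(y>-20)&(y<400)&(x<260)&(x>-200)&(hsv[:,2]<110)&~((np.abs(x-105-(C[:,2]-160)*.14)<22)&(y<186))
        if m.sum()>5:print(n,lo,m.sum(),'x %d..%d y %d..%d'%(x[m].min(),x[m].max(),y[m].min(),y[m].max()))
```

```text
top 180 73 x 12..33 y 63..111
top 220 117 x 12..38 y 49..124
top 260 153 x 18..45 y 29..143
top 300 226 x 22..177 y -16..138
top 340 297 x 2..178 y -19..115
top 380 157 x 2..37 y 50..116
top 420 322 x -1..47 y 47..108
top 460 230 x 0..39 y 49..97
top 500 23 x 1..14 y 59..77
top 540 218 x -41..42 y 23..103
top 580 1916 x -49..98 y 24..114
top 620 6785 x -108..91 y 34..172
top 660 6223 x -139..14 y 110..215
top 700 3283 x -134..-38 y 161..212
scene 220 12 x 48..52 y 112..125
scene 260 87 x 28..55 y 109..147
scene 300 651 x 24..179 y -19..156
scene 340 405 x 15..179 y -19..142
scene 380 320 x 12..78 y 82..129
scene 420 481 x 5..81 y 78..130
scene 460 736 x 17..94 y 86..128
scene 500 289 x 34..84 y 91..135
scene 540 799 x -199..106 y 89..399
scene 580 3249 x -10..105 y 32..194
scene 620 8352 x -65..92 y 39..246
scene 660 7674 x -120..12 y 116..300
scene 700 9227 x -146..-38 y 167..318
scene 740 5480 x -168..-92 y 218..306
```

The arm clears the lid by about 25 mm after descent, so I'll lower the bottle.

```bash
python3 -m crank '[{"xyz":[-0.2,0,3],"delta_rot":[0,0,0],"hand":1},{"xyz":[0,0,4],"delta_rot":[0,0,0],"hand":1},{"xyz":[0,0,4],"delta_rot":[0,0,0],"hand":1},{"xyz":[0,0,3],"delta_rot":[0,0,0],"hand":1},{"xyz":[0,0,1.5],"delta_rot":[0,0,0],"hand":1}]'
python3 -m crank '[{"xyz":[0,0,0.8],"delta_rot":[0,0,0],"hand":1},{"xyz":[0,0,0.5],"delta_rot":[0,0,0],"hand":1},{"xyz":[0,0,0],"delta_rot":[0,0,0],"hand":1}]'
python3 -m crank '[{"xyz":[0,0,0.2],"delta_rot":[0,0,0],"hand":1},{"xyz":[0,0,0.2],"delta_rot":[0,0,0],"hand":1},{"xyz":[0,0,0],"delta_rot":[0,0,0],"hand":1}]'
python3 go.py 457 186 72
```

```text
t: 6.3
eef_pos: [454.2, 182.1, 91.5]
orientation: [-0.001, 0.765, 0.644, -0.002]
wrist_force: [0.6, -0.3, -1.2]
finger_gap: 50.6
gripper_force: 42.0
t: 6.6
eef_pos: [455.5, 183.5, 81.3]
orientation: [0.0, 0.765, 0.644, 0.0]
wrist_force: [0.2, 0.1, -1.9]
finger_gap: 50.8
gripper_force: 42.0
t: 6.9
eef_pos: [455.4, 183.7, 77.6]
orientation: [0.0, 0.765, 0.644, 0.0]
wrist_force: [-0.4, 0.1, -1.0]
finger_gap: 50.7
gripper_force: 42.0
t 6.9 p [455.4 183.7  77.6] gap 50.7 gf 42.0 F [-0.4  0.1 -1. ] q [-0.06  0.47 -0.53  2.05  0.36  0.71 -0.99]
shift cm [0.25 0.12 0.56]
turn [ 0.001 -0.    -0.002]
```

```bash
python3 -m crank '[{"xyz":[0,0,0.2],"delta_rot":[0,0,0],"hand":1},{"xyz":[0,0,0.1],"delta_rot":[0,0,0],"hand":1},{"xyz":[0,0,0],"delta_rot":[0,0,0],"hand":1}]'
python3 -m crank '[{"xyz":[0,0,0.2],"delta_rot":[0,0,0],"hand":1},{"xyz":[0,0,0],"delta_rot":[0,0,0],"hand":1}]'
```

```text
t: 7.2
eef_pos: [455.6, 184.2, 75.4]
orientation: [0.0, 0.765, 0.645, 0.001]
wrist_force: [-4.1, -0.8, 12.3]
finger_gap: 51.0
gripper_force: 43.1
t: 7.4
eef_pos: [455.4, 184.4, 75.1]
orientation: [0.001, 0.764, 0.645, 0.001]
wrist_force: [-10.8, -3.8, 36.0]
finger_gap: 50.8
gripper_force: 45.3
```

The bottle touched down at z 75, as expected. I'll relax 2 mm, open, retreat and head for the jar.

```bash
python3 -m crank '[{"xyz":[0,0,-0.2],"delta_rot":[0,0,0],"hand":1},{"xyz":[0,0,0],"delta_rot":[0,0,0],"hand":-1},{"xyz":[0,0,0],"delta_rot":[0,0,0],"hand":-1},{"xyz":[0,0,0],"delta_rot":[0,0,0],"hand":-1},{"xyz":[0,0,0],"delta_rot":[0,0,0],"hand":-1}]'
python3 -m crank '[{"xyz":[0,0,0],"delta_rot":[0,0,0],"hand":-1},{"xyz":[0,0,-1],"delta_rot":[0,0,0],"hand":-1},{"xyz":[0,0,-3],"delta_rot":[0,0,0],"hand":-1},{"xyz":[0,0,-4],"delta_rot":[0,0,0],"hand":-1},{"xyz":[0,0,-4],"delta_rot":[0,0,0],"hand":-1}]'
python3 -m crank '[{"xyz":[0,0,-4],"delta_rot":[0,0,0],"hand":-1},{"xyz":[-1,0,-2],"delta_rot":[0,0,0],"hand":-1},{"xyz":[-4.5,1.8,0],"delta_rot":[0,0,0],"hand":-1},{"xyz":[-4.5,1.8,0],"delta_rot":[0,0,0],"hand":-1},{"xyz":[-4.5,1.8,0],"delta_rot":[0,0,0],"hand":-1}]'
python3 -m crank '[{"xyz":[-4.5,1.8,0],"delta_rot":[0,0,0],"hand":-1},{"xyz":[-4.5,1.8,0],"delta_rot":[0,0,0],"hand":-1},{"xyz":[-4.5,0,0],"delta_rot":[0,0,0],"hand":-1},{"xyz":[-4.5,0,0],"delta_rot":[0,0,0],"hand":-1},{"xyz":[0,0,0],"delta_rot":[0,0,0],"hand":-1}]'
python3 go.py 584 -344 200
python3 - <<'E'
from h import *
p,d=snap('top');C=cloud('top',d)
o=np.array([536.7,129]);ex=np.array([.167,.986]);ey=np.array([-.986,.167])
r=C[...,:2]-o;x=r@ex;y=r@ey
for nm,x0,y0 in(('b',41,88),('bin',47,-28)):
    m=(np.hypot(x-x0,y-y0)<40)&(C[...,2]>108)&(C[...,2]<130);print(nm,m.sum(),x[m].mean(),y[m].mean(),np.median(C[...,2][m]))
w=C[170:210,407:447].reshape(-1,3);w=w[(w[:,2]>60)&(w[:,2]<80)];print('jar',len(w),cv2.minAreaRect(w[:,:2].astype(np.float32)))
E
```

```text
t: 7.9
eef_pos: [455.1, 183.7, 74.0]
orientation: [-0.0, 0.765, 0.645, -0.0]
wrist_force: [0.2, -0.5, 0.1]
finger_gap: 85.2
gripper_force: 0.0
t: 8.4
eef_pos: [454.6, 183.9, 196.0]
orientation: [-0.0, 0.764, 0.645, -0.0]
wrist_force: [0.4, 0.2, -0.3]
finger_gap: 85.6
gripper_force: 0.0
t: 8.9
eef_pos: [484.0, 30.4, 255.5]
orientation: [0.001, 0.764, 0.645, 0.001]
wrist_force: [0.8, -0.3, 0.4]
finger_gap: 85.1
gripper_force: 0.0
t: 9.4
eef_pos: [487.1, -158.7, 254.5]
orientation: [0.001, 0.768, 0.641, -0.001]
wrist_force: [0.3, 0.7, -0.4]
finger_gap: 85.2
gripper_force: 0.0
t 9.4 p [ 487.1 -158.7  254.5] gap 85.2 gf 0.0 F [ 0.3  0.7 -0.4] q [ 0.57  0.25 -0.42  1.84  0.12  1.08 -0.07]
shift cm [-16.49  12.84   5.49]
turn [-0.001  0.003 -0.011]
b 119 38.28064729078792 89.42093797885529 120.2648431026777
bin 117 47.61331884510114 -28.99988103691609 120.40414673689382
jar 409 ((585.7420654296875, -343.561279296875), (50.258575439453125, 55.40311813354492), 1.4752094745635986)
```

The bottle stands at chest (38,89). Next is the jar.

```bash
python3 -m crank '[{"xyz":[-3.3,2.6,0],"delta_rot":[0,0,0],"hand":-1},{"xyz":[-3.3,2.6,0],"delta_rot":[0,0,0],"hand":-1},{"xyz":[-3.3,2.6,0],"delta_rot":[0,0,0],"hand":-1},{"xyz":[-3.3,2.6,0],"delta_rot":[0,0,0],"hand":-1},{"xyz":[-3.3,2.6,0],"delta_rot":[0,0,0],"hand":-1}]'
python3 -m crank '[{"xyz":[0,0,3],"delta_rot":[0,0,0],"hand":-1},{"xyz":[0,0,4],"delta_rot":[0,0,0],"hand":-1},{"xyz":[0,0,4],"delta_rot":[0,0,0],"hand":-1},{"xyz":[0,0,0],"delta_rot":[0,0,0],"hand":-1}]'
python3 go.py 585 -344 51
```

```text
t: 9.95
eef_pos: [590.6, -336.0, 255.0]
orientation: [-0.0, 0.764, 0.645, 0.001]
wrist_force: [1.1, 0.3, 0.4]
finger_gap: 85.3
gripper_force: 0.0
t: 10.35
eef_pos: [586.6, -333.3, 138.8]
orientation: [-0.005, 0.764, 0.645, -0.001]
wrist_force: [-2.0, 0.2, 0.2]
finger_gap: 85.2
gripper_force: 0.0
t 10.35 p [ 586.6 -333.3  138.8] gap 85.2 gf 0.0 F [-2.   0.2  0.2] q [ 0.66  0.62 -0.32  1.55  0.21  1.02  0.11]
shift cm [-1.12  0.1   8.78]
turn [-0.009 -0.004  0.   ]
```

```bash
python3 -m crank '[{"xyz":[-1.1,0.1,0],"delta_rot":[0,0,0],"hand":-1},{"xyz":[0,0,3],"delta_rot":[0,0,0],"hand":-1},{"xyz":[0,0,3],"delta_rot":[0,0,0],"hand":-1},{"xyz":[0,0,2.8],"delta_rot":[0,0,0],"hand":-1},{"xyz":[0,0,0],"delta_rot":[0,0,0],"hand":-1}]'
python3 go.py 585 -344 51
python3 -m crank '[{"xyz":[0,0,0],"delta_rot":[0,0,0],"hand":1},{"xyz":[0,0,0],"delta_rot":[0,0,0],"hand":1},{"xyz":[0,0,0],"delta_rot":[0,0,0],"hand":1},{"xyz":[0,0,0],"delta_rot":[0,0,0],"hand":1},{"xyz":[0,0,0],"delta_rot":[0,0,0],"hand":1}]' 40
python3 -m crank '[{"xyz":[0,0,0],"delta_rot":[0,0,0],"hand":1},{"xyz":[0,0,-1],"delta_rot":[0,0,0],"hand":1},{"xyz":[0,0,-3],"delta_rot":[0,0,0],"hand":1},{"xyz":[0,0,-4],"delta_rot":[0,0,0],"hand":1},{"xyz":[0,0,-4],"delta_rot":[0,0,0],"hand":1}]'
python3 -m crank '[{"xyz":[0,0,-4],"delta_rot":[0,0,0],"hand":1},{"xyz":[0,0,-1.5],"delta_rot":[0,0,0],"hand":1},{"xyz":[0,0,0],"delta_rot":[0,0,0],"hand":1}]'
python3 go.py 625 68 210
```

```text
t: 10.85
eef_pos: [587.6, -347.7, 55.6]
orientation: [-0.001, 0.765, 0.644, -0.001]
wrist_force: [-0.4, 0.7, 0.1]
finger_gap: 85.1
gripper_force: 0.0
t 10.85 p [ 587.6 -347.7   55.6] gap 85.1 gf 0.0 F [-0.4  0.7  0.1] q [ 0.66  0.72 -0.29  1.58  0.25  0.87  0.1 ]
shift cm [ 0.32 -0.32  0.46]
turn [-0.002 -0.001 -0.002]
t: 11.35
eef_pos: [589.8, -348.4, 59.8]
orientation: [0.002, 0.765, 0.644, 0.001]
wrist_force: [-1.2, 0.5, 5.9]
finger_gap: 55.6
gripper_force: 42.0
t: 11.85
eef_pos: [588.3, -347.3, 179.1]
orientation: [0.0, 0.765, 0.645, 0.0]
wrist_force: [0.3, 0.3, -1.8]
finger_gap: 55.7
gripper_force: 43.1
t: 12.15
eef_pos: [589.6, -347.9, 235.3]
orientation: [0.003, 0.765, 0.644, 0.001]
wrist_force: [0.0, -0.2, -2.4]
finger_gap: 55.8
gripper_force: 43.2
t 12.15 p [ 589.6 -347.9  235.3] gap 55.8 gf 43.2 F [ 0.  -0.2 -2.4] q [ 0.68  0.54 -0.33  1.44  0.18  1.18  0.15]
shift cm [41.6  -3.56  2.42]
turn [ 0.006  0.002 -0.002]
```

```bash
python3 -m crank '[{"xyz":[2,-0.2,0],"delta_rot":[0,0,0],"hand":1},{"xyz":[3.6,-0.3,0],"delta_rot":[0,0,0],"hand":1},{"xyz":[4,-0.3,0],"delta_rot":[0,0,0],"hand":1},{"xyz":[4,-0.3,0],"delta_rot":[0,0,0],"hand":1},{"xyz":[4,-0.3,0],"delta_rot":[0,0,0],"hand":1}]'
python3 -m crank '[{"xyz":[4,-0.3,0],"delta_rot":[0,0,0],"hand":1},{"xyz":[4,-0.3,0],"delta_rot":[0,0,0],"hand":1},{"xyz":[4,-0.3,0],"delta_rot":[0,0,0],"hand":1},{"xyz":[4,-0.4,0],"delta_rot":[0,0,0],"hand":1},{"xyz":[4,-0.4,0],"delta_rot":[0,0,0],"hand":1}]'
python3 -m crank '[{"xyz":[2.5,-0.3,0],"delta_rot":[0,0,0],"hand":1},{"xyz":[1.2,-0.1,0],"delta_rot":[0,0,0],"hand":1},{"xyz":[0,0,0],"delta_rot":[0,0,0],"hand":1},{"xyz":[0,0,0],"delta_rot":[0,0,0],"hand":1}]'
python3 go.py 625 68 64
python3 - <<'E'
from h import *
p,d=snap('top');q,e=snap('scene')
cv2.imwrite('pics/c4.png',np.hstack([cv2.resize(p[70:290,90:310],(390,390)),cv2.resize(q[170:370,130:380],(400,320),interpolation=cv2.INTER_CUBIC)[np.r_[0:320,[0]*70]]])[:,:,::-1])
E
```

```text
t: 12.65
eef_pos: [602.9, -168.7, 228.7]
orientation: [-0.002, 0.764, 0.645, -0.001]
wrist_force: [2.1, 0.5, -1.5]
finger_gap: 56.2
gripper_force: 43.2
t: 13.15
eef_pos: [619.6, 30.9, 228.8]
orientation: [-0.001, 0.764, 0.645, -0.001]
wrist_force: [0.9, -0.0, -2.7]
finger_gap: 55.7
gripper_force: 43.2
t: 13.55
eef_pos: [623.2, 63.9, 230.2]
orientation: [-0.0, 0.765, 0.644, -0.001]
wrist_force: [-0.1, -0.9, -1.7]
finger_gap: 56.1
gripper_force: 43.2
t 13.55 p [623.2  63.9 230.2] gap 56.1 gf 43.2 F [-0.1 -0.9 -1.7] q [ 0.13  0.47 -0.43  1.59  0.21  1.13 -0.53]
shift cm [ 0.46  0.13 16.62]
turn [-0.002  0.002 -0.003]
```

View pics/c4.png

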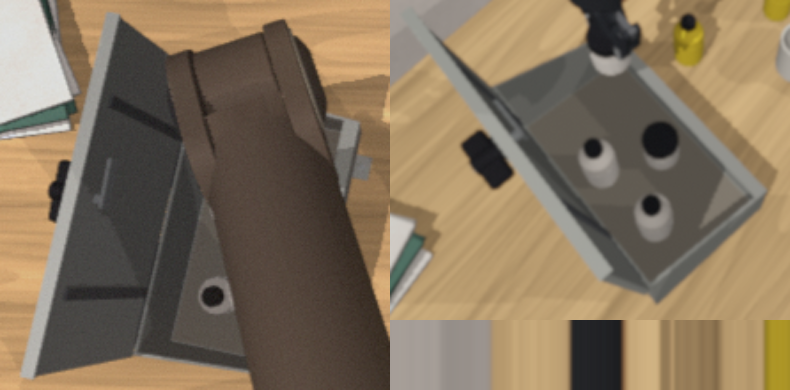

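The jar hangs upright over the free far end of the front row, and both bottles and the other jar are standing. I'll lower it.

```bash
python3 -m crank '[{"xyz":[0.6,0.1,3],"delta_rot":[0,0,0],"hand":1},{"xyz":[0,0,4],"delta_rot":[0,0,0],"hand":1},{"xyz":[0,0,4],"delta_rot":[0,0,0],"hand":1},{"xyz":[0,0,3],"delta_rot":[0,0,0],"hand":1},{"xyz":[0,0,1],"delta_rot":[0,0,0],"hand":1}]'
python3 -m crank '[{"xyz":[0,0,0.5],"delta_rot":[0,0,0],"hand":1},{"xyz":[0,0,0],"delta_rot":[0,0,0],"hand":1},{"xyz":[0,0,0],"delta_rot":[0,0,0],"hand":1}]'
python3 -m crank '[{"xyz":[0,0,0.3],"delta_rot":[0,0,0],"hand":1},{"xyz":[0,0,0],"delta_rot":[0,0,0],"hand":1}]'
python3 -m crank '[{"xyz":[0,0,0.3],"delta_rot":[0,0,0],"hand":1},{"xyz":[0,0,0],"delta_rot":[0,0,0],"hand":1}]'
python3 go.py 625 68 64
```

```text
t: 14.15
eef_pos: [623.7, 68.8, 77.8]
orientation: [-0.001, 0.765, 0.644, -0.003]
wrist_force: [-0.1, -1.0, -1.6]
finger_gap: 55.6
gripper_force: 43.1
t: 14.45
eef_pos: [626.8, 71.2, 78.0]
orientation: [0.001, 0.765, 0.644, 0.001]
wrist_force: [0.4, -0.4, -1.2]
finger_gap: 55.9
gripper_force: 43.1
t: 14.65
eef_pos: [626.0, 71.3, 74.0]
orientation: [0.0, 0.765, 0.644, 0.0]
wrist_force: [-0.2, 0.1, -1.7]
finger_gap: 56.2
gripper_force: 43.1
t: 14.85
eef_pos: [625.4, 71.3, 70.1]
orientation: [-0.0, 0.765, 0.645, -0.0]
wrist_force: [-0.3, -1.1, -2.3]
finger_gap: 55.6
gripper_force: 43.1
t 14.85 p [625.4  71.3  70.1] gap 55.6 gf 43.1 F [-0.3 -1.1 -2.3] q [ 0.08  0.64 -0.39  1.72  0.31  0.84 -0.61]
shift cm [-0.33  0.01  0.61]
turn [-0.     0.    -0.002]
```

```bash
python3 -m crank '[{"xyz":[0,0,0.3],"delta_rot":[0,0,0],"hand":1},{"xyz":[0,0,0.1],"delta_rot":[0,0,0],"hand":1},{"xyz":[0,0,0],"delta_rot":[0,0,0],"hand":1}]'
python3 -m crank '[{"xyz":[0,0,0.2],"delta_rot":[0,0,0],"hand":1},{"xyz":[0,0,0],"delta_rot":[0,0,0],"hand":1}]'
```

```text
t: 15.15
eef_pos: [625.4, 71.3, 65.9]
orientation: [-0.0, 0.765, 0.645, -0.0]
wrist_force: [-0.8, 1.2, -1.4]
finger_gap: 56.1
gripper_force: 43.1
t: 15.35
eef_pos: [625.5, 71.3, 64.0]
orientation: [-0.0, 0.765, 0.645, -0.0]
wrist_force: [0.2, -1.0, -1.9]
finger_gap: 56.3
gripper_force: 43.1
```

```bash
python3 -m crank '[{"xyz":[0,0,0.15],"delta_rot":[0,0,0],"hand":1},{"xyz":[0,0,0],"delta_rot":[0,0,0],"hand":1}]'
python3 -m crank '[{"xyz":[0,0,0.15],"delta_rot":[0,0,0],"hand":1},{"xyz":[0,0,0],"delta_rot":[0,0,0],"hand":1}]'
```

```text
t: 15.55
eef_pos: [625.6, 71.4, 63.8]
orientation: [0.0, 0.765, 0.645, 0.0]
wrist_force: [-3.7, -0.9, 6.3]
finger_gap: 55.7
gripper_force: 44.0
t: 15.75
eef_pos: [625.7, 71.4, 63.7]
orientation: [0.0, 0.765, 0.645, 0.0]
wrist_force: [-7.4, -0.9, 18.5]
finger_gap: 55.9
gripper_force: 45.1
```

The jar is down. I'll release, rise and go over the lid to its back, at chest (178,95), closing the fingers on the way.

```bash
python3 -m crank '[{"xyz":[0,0,-0.2],"delta_rot":[0,0,0],"hand":1},{"xyz":[0,0,0],"delta_rot":[0,0,0],"hand":-1},{"xyz":[0,0,0],"delta_rot":[0,0,0],"hand":-1},{"xyz":[0,0,0],"delta_rot":[0,0,0],"hand":-1},{"xyz":[0,0,0],"delta_rot":[0,0,0],"hand":-1}]'
python3 -m crank '[{"xyz":[0,0,-1],"delta_rot":[0,0,0],"hand":-1},{"xyz":[0,0,-3],"delta_rot":[0,0,0],"hand":-1},{"xyz":[0,0,-4],"delta_rot":[0,0,0],"hand":-1},{"xyz":[0,0,-4],"delta_rot":[0,0,0],"hand":-1},{"xyz":[0,0,-4],"delta_rot":[0,0,0],"hand":-1}]'
python3 -m crank '[{"xyz":[0,-2,-4],"delta_rot":[0,0,0],"hand":1},{"xyz":[0,-2,-4],"delta_rot":[0,0,0],"hand":1},{"xyz":[0,-2,-4],"delta_rot":[0,0,0],"hand":1},{"xyz":[0,-2,-4],"delta_rot":[0,0,0],"hand":1},{"xyz":[0,-2,-4],"delta_rot":[0,0,0],"hand":1}]'
python3 -m crank '[{"xyz":[0,-2,-3],"delta_rot":[0,0,0],"hand":1},{"xyz":[0,0,0],"delta_rot":[0,0,0],"hand":1}]'
python3 go.py 473 320 450
python3 - <<'E'
from h import *
o=np.array([536.7,129]);ex=np.array([.167,.986]);ey=np.array([-.986,.167])
for n in('top','scene'):
  p,d=snap(n);C=cloud(n,d)
  r=C[...,:2]-o;x=r@ex;y=r@ey
  for nm,x0,y0,lo,hi in(('b',41,88,108,130),('bin',47,-28,108,130),('j',-42,-97,65,90),('jin',-42,11,65,90)):
    m=(np.hypot(x-x0,y-y0)<36)&(C[...,2]>lo)&(C[...,2]<hi)
    if m.sum()>9:print(n,nm,m.sum(),x[m].mean().round(),y[m].mean().round(),np.median(C[...,2][m]).round())
  m=(C[...,2]>374)&(C[...,2]<392)&(x>90)&(x<200)&(np.abs(y)<190)
  print('edge',m.sum(),x[m].min(),x[m].max(),C[...,2][m].max())
E
```

```text
t: 16.25
eef_pos: [625.6, 71.3, 63.0]
orientation: [-0.0, 0.765, 0.645, -0.0]
wrist_force: [-0.6, -0.4, -0.7]
finger_gap: 85.4
gripper_force: 0.0
t: 16.75
eef_pos: [625.4, 71.4, 225.6]
orientation: [0.0, 0.764, 0.645, 0.0]
wrist_force: [0.6, -0.5, -0.5]
finger_gap: 85.4
gripper_force: 0.0
t: 17.25
eef_pos: [525.7, 88.5, 425.7]
orientation: [0.0, 0.764, 0.645, 0.0]
wrist_force: [0.2, 0.3, -0.7]
finger_gap: 12.3
gripper_force: 0.0
t: 17.45
eef_pos: [506.2, 93.5, 459.4]
orientation: [0.002, 0.764, 0.645, 0.004]
wrist_force: [0.6, 0.1, -0.0]
finger_gap: -0.3
gripper_force: 0.0
t 17.45 p [506.2  93.5 459.4] gap -0.3 gf 0.0 F [ 0.6  0.1 -0. ] q [ 0.15  0.14 -0.5   1.48  0.07  1.52 -0.51]
shift cm [21.77 -7.06  0.94]
turn [ 0.009 -0.003  0.   ]
top j 423 -40.0 -97.0 76.0
top jin 428 -42.0 11.0 76.0
edge 681 129.44755600791044 146.23432708730223 388.06263308504526
scene b 139 41.0 92.0 117.0
scene bin 120 51.0 -27.0 117.0
scene j 368 -37.0 -95.0 73.0
scene jin 410 -40.0 13.0 72.0
edge 2038 131.1593334600201 150.18550687446987 385.15935489270504
```

All four containers stand in their rows, and the lid edge is at chest x ≈146. I'm moving behind the lid.

```bash
python3 -m crank '[{"xyz":[3.5,-1.1,0],"delta_rot":[0,0,0],"hand":1},{"xyz":[4.3,-1.4,0],"delta_rot":[0,0,0],"hand":1},{"xyz":[4.3,-1.4,0],"delta_rot":[0,0,0],"hand":1},{"xyz":[4.3,-1.4,0],"delta_rot":[0,0,0],"hand":1},{"xyz":[4.3,-1.4,0],"delta_rot":[0,0,0],"hand":1}]'
python3 -m crank '[{"xyz":[1.1,-0.4,0],"delta_rot":[0,0,0],"hand":1},{"xyz":[0,0,0],"delta_rot":[0,0,0],"hand":1},{"xyz":[0,0,0],"delta_rot":[0,0,0],"hand":1}]'
python3 go.py 473 320 362
```

```text
t: 18.05
eef_pos: [476.2, 308.1, 451.6]
orientation: [-0.0, 0.765, 0.644, -0.001]
wrist_force: [0.6, 0.0, -1.2]
finger_gap: 0.0
gripper_force: 0.0
t: 18.35
eef_pos: [475.0, 317.1, 452.1]
orientation: [0.0, 0.765, 0.644, -0.001]
wrist_force: [0.5, 1.0, -0.2]
finger_gap: -0.0
gripper_force: 0.0
t 18.35 p [475.  317.1 452.1] gap -0.0 gf 0.0 F [ 0.5  1.  -0.2] q [-0.2   0.28 -0.63  1.36  0.16  1.56 -0.99]
shift cm [ 0.27 -0.24  9.01]
turn [-0.001  0.002 -0.003]
```

```bash
python3 -m crank '[{"xyz":[0.2,0,3],"delta_rot":[0,0,0],"hand":1},{"xyz":[0,0,3],"delta_rot":[0,0,0],"hand":1},{"xyz":[0,0,3],"delta_rot":[0,0,0],"hand":1},{"xyz":[0,0,0],"delta_rot":[0,0,0],"hand":1},{"xyz":[0,0,0],"delta_rot":[0,0,0],"hand":1}]'
python3 -m crank '[{"xyz":[-1,0,0],"delta_rot":[0,0,0],"hand":1},{"xyz":[-1,0,0],"delta_rot":[0,0,0],"hand":1},{"xyz":[-1,0,0],"delta_rot":[0,0,0],"hand":1},{"xyz":[-1,0,0],"delta_rot":[0,0,0],"hand":1},{"xyz":[-1,0,0],"delta_rot":[0,0,0],"hand":1}]'
python3 -m crank '[{"xyz":[-1.7,0,0.2],"delta_rot":[0,0,0],"hand":1},{"xyz":[-1.7,0,0.2],"delta_rot":[0,0,0],"hand":1},{"xyz":[-1.7,0,0.3],"delta_rot":[0,0,0],"hand":1},{"xyz":[-1.7,0,0.3],"delta_rot":[0,0,0],"hand":1},{"xyz":[0,0,0],"delta_rot":[0,0,0],"hand":1}]'
python3 go.py 436 202 353
```

```text
t: 18.85
eef_pos: [475.6, 318.8, 363.9]
orientation: [0.0, 0.765, 0.644, -0.0]
wrist_force: [0.9, -0.2, -0.2]
finger_gap: 0.0
gripper_force: 0.0
t: 19.35
eef_pos: [466.0, 270.8, 364.1]
orientation: [0.0, 0.765, 0.645, 0.001]
wrist_force: [0.4, 3.7, 2.5]
finger_gap: -0.1
gripper_force: 2.0
t: 19.85
eef_pos: [454.3, 200.9, 352.7]
orientation: [0.001, 0.766, 0.643, -0.001]
wrist_force: [0.1, 0.1, 0.1]
finger_gap: 0.2
gripper_force: 0.0
t 19.85 p [454.3 200.9 352.7] gap 0.2 gf 0.0 F [0.1 0.1 0.1] q [ 0.01  0.16 -0.59  1.71  0.1   1.3  -0.78]
shift cm [-0.21 -1.82 -0.02]
turn [-0.001  0.003 -0.006]
```

```bash
python3 -m crank '[{"xyz":[-1.6,0,0.8],"delta_rot":[0,0,0],"hand":1},{"xyz":[-1.6,0,0.8],"delta_rot":[0,0,0],"hand":1},{"xyz":[-1.7,0,0.9],"delta_rot":[0,0,0],"hand":1},{"xyz":[-1.4,0,1.2],"delta_rot":[0,0,0],"hand":1},{"xyz":[-1.3,0,1.3],"delta_rot":[0,0,0],"hand":1}]'
python3 -m crank '[{"xyz":[-1.3,0,1.3],"delta_rot":[0,0,0],"hand":1},{"xyz":[-0.9,0,1.6],"delta_rot":[0,0,0],"hand":1},{"xyz":[-0.9,0,1.6],"delta_rot":[0,0,0],"hand":1},{"xyz":[-0.9,0,1.7],"delta_rot":[0,0,0],"hand":1},{"xyz":[-0.4,0,1.8],"delta_rot":[0,0,0],"hand":1}]'
python3 -m crank '[{"xyz":[-0.4,0,1.8],"delta_rot":[0,0,0],"hand":1},{"xyz":[-0.3,0,1.8],"delta_rot":[0,0,0],"hand":1},{"xyz":[0,0,0],"delta_rot":[0,0,0],"hand":1}]'
python3 go.py 429 61 130
```

```text
t: 20.35
eef_pos: [441.7, 128.7, 303.3]
orientation: [0.0, 0.765, 0.644, -0.0]
wrist_force: [0.5, 1.0, 0.3]
finger_gap: -0.1
gripper_force: 0.9
t: 20.85
eef_pos: [434.2, 84.9, 222.8]
orientation: [0.0, 0.765, 0.644, -0.0]
wrist_force: [-0.4, -0.1, 0.5]
finger_gap: -0.2
gripper_force: 0.5
t: 21.15
eef_pos: [431.6, 78.1, 185.4]
orientation: [-0.001, 0.765, 0.644, -0.002]
wrist_force: [-0.1, -0.8, 0.1]
finger_gap: 0.0
gripper_force: 0.0
t 21.15 p [431.6  78.1 185.4] gap 0.0 gf 0.0 F [-0.1 -0.8  0.1] q [ 0.16  0.21 -0.5   2.07  0.13  0.89 -0.59]
shift cm [-1.72  0.05  5.55]
turn [-0.004  0.002 -0.002]
```

```bash
python3 -m crank '[{"xyz":[-0.5,0,1.5],"delta_rot":[0,0,0],"hand":1},{"xyz":[-0.4,0,1.5],"delta_rot":[0,0,0],"hand":1},{"xyz":[-0.3,0,1.5],"delta_rot":[0,0,0],"hand":1},{"xyz":[-0.2,0,0.6],"delta_rot":[0,0,0],"hand":1},{"xyz":[0,0,0],"delta_rot":[0,0,0],"hand":1}]'
python3 -m crank '[{"xyz":[0,0,0.3],"delta_rot":[0,0,0],"hand":1},{"xyz":[0,0,0.2],"delta_rot":[0,0,0],"hand":1},{"xyz":[0,0,0],"delta_rot":[0,0,0],"hand":1}]'
python3 go.py 429 61 130
```

```text
t: 21.65
eef_pos: [430.6, 65.0, 136.2]
orientation: [-0.0, 0.765, 0.644, -0.001]
wrist_force: [1.0, -0.7, 0.2]
finger_gap: -0.3
gripper_force: 0.0
t: 21.95
eef_pos: [431.0, 65.3, 131.5]
orientation: [0.0, 0.765, 0.645, 0.0]
wrist_force: [0.6, 0.2, -0.2]
finger_gap: 0.3
gripper_force: 0.0
t 21.95 p [431.   65.3 131.5] gap 0.3 gf 0.0 F [ 0.6  0.2 -0.2] q [ 0.15  0.29 -0.48  2.14  0.19  0.76 -0.62]
shift cm [-0.46 -0.13  0.15]
turn [ 0.001 -0.    -0.002]
```

```bash
python3 -m crank '[{"xyz":[0,0,0.3],"delta_rot":[0,0,0],"hand":1},{"xyz":[0,0,0],"delta_rot":[0,0,0],"hand":1}]'
python3 -m crank '[{"xyz":[0,0,0.3],"delta_rot":[0,0,0],"hand":1},{"xyz":[0,0,0],"delta_rot":[0,0,0],"hand":1}]'
python3 -m crank '[{"xyz":[0,0,0.2],"delta_rot":[0,0,0],"hand":1},{"xyz":[0,0,0],"delta_rot":[0,0,0],"hand":1}]'
python3 - <<'E'
from h import *
for n in('top','scene'):
    p,d=snap(n);np.savez('pics/%s1.npz'%n,p=p,d=d)
    if n=='scene':cv2.imwrite('pics/c5.png',cv2.resize(p[120:370,130:430],(780,600))[:,:,::-1][:600])
E
```

```text
t: 22.15
eef_pos: [431.2, 65.4, 128.7]
orientation: [0.0, 0.765, 0.645, 0.0]
wrist_force: [-0.1, -0.1, 6.9]
finger_gap: -0.0
gripper_force: 2.8
t: 22.35
eef_pos: [431.5, 65.5, 127.9]
orientation: [0.001, 0.765, 0.645, 0.0]
wrist_force: [-11.0, -3.0, 39.0]
finger_gap: 0.1
gripper_force: 19.2
t: 22.55
eef_pos: [431.7, 65.5, 127.6]
orientation: [0.002, 0.765, 0.645, 0.0]
wrist_force: [-19.7, -4.1, 62.1]
finger_gap: 0.1
gripper_force: 31.0
```

View pics/c5.png

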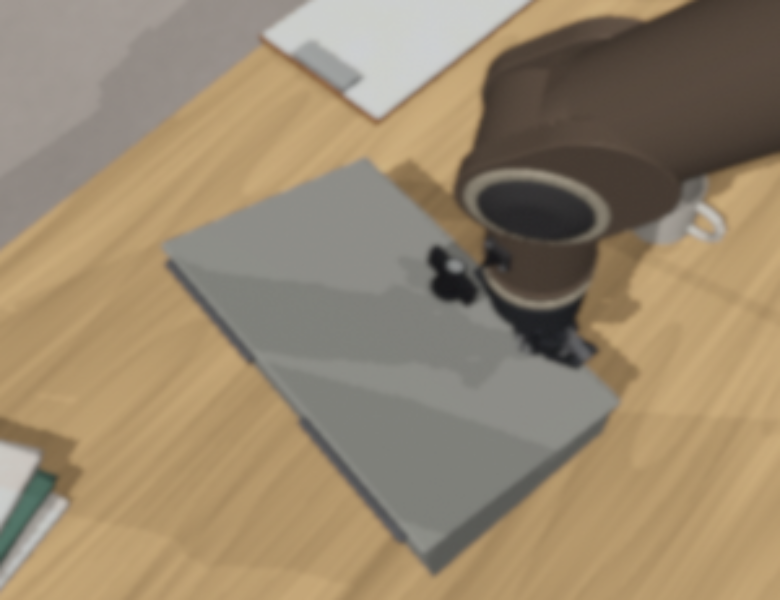

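The lid lies flat and shut, with contact hard at z≈128, and the black knob is clear to the left of the gripper. I'll lift, turn the tool a quarter ccw and look for the knob.

```bash
cat > kn.py <<'E'
# kn.py x y z turn_about_normal -> shift cm in tool axes and turn to have tool z into the lid, y across wing
import sys
from h import *
from scipy.spatial.transform import Rotation as R
s=sensors.get_state();r=R.from_quat(np.roll(s['orientation'],-1));a=list(map(float,sys.argv[1:]))
cx=np.array([.167,.986,0]);cy=np.array([-.986,.167,0]);z=.304*cx+np.array([0,0,-.953])
y=.953*cx+np.array([0,0,.304]);x=np.cross(y,z)
T=R.from_matrix(np.stack([x,y,z],1))*R.from_rotvec([0,0,a[3] if len(a)>3 else 0])
print('t',round(s['t'],2),'p',np.round(s['eef_pos'],1),'gap',round(s['finger_gap'],1),'gf',round(s['gripper_force'],1),'F',np.round(s['wrist_force'],1),'q',np.round(s['q'],2))
d=np.array(a[:3])-s['eef_pos']
print('shift cm now',np.round(r.inv().apply(d)/10,2),'in final frame',np.round(T.inv().apply(d)/10,2),'turn',np.round((r.inv()*T).as_rotvec(),3))
E
python3 -m crank '[{"xyz":[0,0,-1],"delta_rot":[0,0,0],"hand":1},{"xyz":[-2,0,-4],"delta_rot":[0,0,0],"hand":-1},{"xyz":[-3,0,-4],"delta_rot":[0,0,0],"hand":-1},{"xyz":[-3,0,-3],"delta_rot":[0,0,-0.14],"hand":-1},{"xyz":[0,0,0],"delta_rot":[0,0,-0.14],"hand":-1}]'
python3 -m crank '[{"xyz":[0,0,0],"delta_rot":[0,0,-0.145],"hand":-1},{"xyz":[0,0,0],"delta_rot":[0,0,-0.145],"hand":-1},{"xyz":[0,0,0],"delta_rot":[0,0,-0.145],"hand":-1},{"xyz":[0,0,0],"delta_rot":[0,0,-0.145],"hand":-1},{"xyz":[0,0,0],"delta_rot":[0,0,-0.145],"hand":-1}]'
python3 -m crank '[{"xyz":[0,0,0],"delta_rot":[0,0,-0.145],"hand":-1},{"xyz":[0,0,0],"delta_rot":[0,0,-0.145],"hand":-1},{"xyz":[0,0,0],"delta_rot":[0,0,-0.145],"hand":-1},{"xyz":[0,0,0],"delta_rot":[0,0,-0.145],"hand":-1},{"xyz":[0,0,0],"delta_rot":[0,0,0],"hand":-1}]'
python3 kn.py 524.2 55.1 138.3
python3 - <<'E'
from h import *
o=np.array([536.7,129]);ex=np.array([.167,.986]);ey=np.array([-.986,.167])
ps=[]
for n in('top','scene'):
    p,d=snap(n);C=cloud(n,d);r=C[...,:2]-o;x=r@ex;y=r@ey;z=C[...,2]
    h=(z-160-.319*(x-105))*.953-10   # height over lid outer face
    m=(np.abs(h)<8)&(np.abs(y)<150)&(x>-85)&(x<90); print(n,'lid off',np.median(h[m]))
    k=(h>26)&(h<48)&(np.hypot(x+75,y)<55)
    if k.sum()>9:
        rc=cv2.minAreaRect(np.stack([x[k],y[k]],1).astype(np.float32));print('knob',k.sum(),rc,'med h',np.median(h[k]))
    e=(np.abs(h)<10)&(x<-60)&(x>-140)&(np.abs(y)>45)&(np.abs(y)<180)
    if e.sum()>9: print('edge x min',np.percentile(x[e],2))
    e=(np.abs(h)<10)&(np.abs(x)<80)&(np.abs(y)<220)
    print('width y',y[e].min(),y[e].max())
    uv=proj(n,[524.2,55.1,138.3])[0].astype(int);ps.append(cv2.resize(p[max(0,uv[1]-45):uv[1]+45,uv[0]-60:uv[0]+60],(400,300),interpolation=cv2.INTER_CUBIC))
cv2.imwrite('pics/c6.png',np.hstack(ps)[:,:,::-1])
E
```

```text
t: 23.15
eef_pos: [419.2, -14.5, 244.1]
orientation: [0.003, 0.672, 0.741, 0.001]
wrist_force: [0.2, 0.7, 0.6]
finger_gap: 58.1
gripper_force: 0.0
t: 23.65
eef_pos: [417.7, -11.2, 240.5]
orientation: [-0.0, 0.363, 0.932, -0.0]
wrist_force: [-0.3, -0.5, 0.1]
finger_gap: 85.2
gripper_force: 0.0
t: 24.15
eef_pos: [417.7, -11.2, 240.5]
orientation: [-0.0, 0.083, 0.997, -0.0]
wrist_force: [1.0, -0.4, -0.4]
finger_gap: 85.1
gripper_force: 0.0
t 24.15 p [417.7 -11.2 240.5] gap 85.1 gf 0.0 F [ 1.  -0.4 -0.4] q [ 0.46  0.1  -0.58  2.04  0.07  1.01  1.25]
shift cm now [-9.41  8.3  10.22] in final frame [-9.39  4.82 12.26] turn [-0.309 -0.     0.002]
top lid off 0.5142001803005538
knob 180 ((-73.48157501220703, -0.42795753479003906), (22.988428115844727, 61.10673141479492), 5.521604537963867) med h 37.064860080332004
edge x min -107.86640808373203
width y -184.95786783309777 182.29911382625573
scene lid off -2.806705553877099
knob 161 ((-72.28993225097656, 0.3730049133300781), (24.064395904541016, 63.00362014770508), 8.741839408874512) med h 33.42906922137311
edge x min -106.10235204300929
width y -184.3942016506973 183.4198622967028
```

View pics/c6.png

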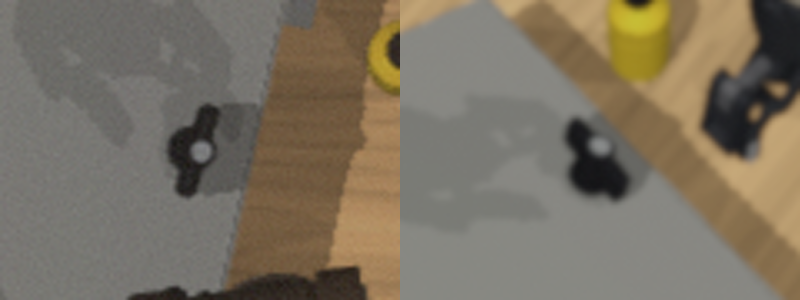

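The knob is centred at chest (-73,0) with the wing along the box's width, within about 0.1 rad. This matches the prediction. I'm tilting the tool to the lid and moving in.

```bash
python3 -m crank '[{"xyz":[0,0,-1],"delta_rot":[-0.103,0,0],"hand":-1},{"xyz":[0,0,0],"delta_rot":[-0.103,0,0],"hand":-1},{"xyz":[0,0,0],"delta_rot":[-0.103,0,0],"hand":-1},{"xyz":[-2,1,0],"delta_rot":[0,0,0],"hand":-1},{"xyz":[-3,1.5,0],"delta_rot":[0,0,0],"hand":-1}]'
python3 -m crank '[{"xyz":[-3,1.5,0],"delta_rot":[0,0,0],"hand":-1},{"xyz":[-1.4,0.8,2],"delta_rot":[0,0,0],"hand":-1},{"xyz":[0,0,3],"delta_rot":[0,0,0],"hand":-1},{"xyz":[0,0,0],"delta_rot":[0,0,0],"hand":-1},{"xyz":[0,0,0],"delta_rot":[0,0,0],"hand":-1}]'
python3 kn.py 524.2 55.1 138.3
```

```text
t: 24.75
eef_pos: [470.7, 2.1, 257.8]
orientation: [0.012, 0.087, 0.984, 0.153]
wrist_force: [-0.0, -0.4, 0.2]
finger_gap: 85.2
gripper_force: 0.0
t: 25.25
eef_pos: [520.2, 33.1, 217.5]
orientation: [0.012, 0.084, 0.985, 0.153]
wrist_force: [0.1, -1.1, 1.0]
finger_gap: 85.4
gripper_force: 0.0
t 25.25 p [520.2  33.1 217.5] gap 85.4 gf 0.0 F [ 0.1 -1.1  1. ] q [ 0.48  0.31 -0.54  1.9  -0.18  0.92  1.48]
shift cm now [-0.04 -0.28  8.23] in final frame [-0.02 -0.28  8.23] turn [ 0.    -0.002 -0.003]
```

```bash
python3 -m crank '[{"xyz":[0,-0.2,2],"delta_rot":[0,0,0],"hand":-1},{"xyz":[0,0,2],"delta_rot":[0,0,0],"hand":-1},{"xyz":[0,0,2],"delta_rot":[0,0,0],"hand":-1},{"xyz":[0,0,1.2],"delta_rot":[0,0,0.05],"hand":-1},{"xyz":[0,0,0],"delta_rot":[0,0,0],"hand":-1}]'
python3 -m crank '[{"xyz":[0,0,0.6],"delta_rot":[0,0,0],"hand":-1},{"xyz":[0,0,0],"delta_rot":[0,0,0],"hand":-1}]'
python3 kn.py 524.2 55.1 138.3
python3 -m crank '[{"xyz":[0,0,0],"delta_rot":[0,0,0],"hand":1},{"xyz":[0,0,0],"delta_rot":[0,0,0],"hand":1},{"xyz":[0,0,0],"delta_rot":[0,0,0],"hand":1},{"xyz":[0,0,0],"delta_rot":[0,0,0],"hand":1},{"xyz":[0,0,0],"delta_rot":[0,0,0],"hand":1}]' 30
python3 -m crank '[{"xyz":[0,0,0],"delta_rot":[0,0,0],"hand":1},{"xyz":[0,0,0],"delta_rot":[0,0,0],"hand":1},{"xyz":[0,0,0],"delta_rot":[0,0,0],"hand":1},{"xyz":[0,0,0],"delta_rot":[0,0,0],"hand":1},{"xyz":[0,0,0],"delta_rot":[0,0,0],"hand":1}]'
python3 kn.py 524.2 55.1 138.3
```

```text
t: 25.75
eef_pos: [523.8, 52.5, 148.5]
orientation: [0.009, 0.109, 0.982, 0.153]
wrist_force: [-0.5, -0.4, 0.3]
finger_gap: 85.4
gripper_force: 0.0
t: 25.95
eef_pos: [524.8, 54.2, 143.3]
orientation: [0.01, 0.108, 0.982, 0.153]
wrist_force: [-0.7, -0.6, -0.1]
finger_gap: 85.3
gripper_force: 0.0
t 25.95 p [524.8  54.2 143.3] gap 85.3 gf 0.0 F [-0.7 -0.6 -0.1] q [ 0.41  0.41 -0.52  1.97 -0.15  0.74  1.39]
shift cm now [ 0.07 -0.08  0.5 ] in final frame [ 0.07 -0.08  0.5 ] turn [-0.     0.001 -0.05 ]
t: 26.45
eef_pos: [524.8, 56.6, 143.6]
orientation: [0.009, 0.108, 0.982, 0.155]
wrist_force: [1.5, 23.8, 12.7]
finger_gap: 12.5
gripper_force: 13.2
t: 26.95
eef_pos: [524.9, 57.3, 143.9]
orientation: [0.01, 0.107, 0.982, 0.155]
wrist_force: [-0.3, 7.0, 6.6]
finger_gap: 11.4
gripper_force: 33.9
t 26.95 p [524.9  57.3 143.9] gap 11.4 gf 33.9 F [-0.3  7.   6.6] q [ 0.41  0.41 -0.52  1.97 -0.15  0.74  1.39]
shift cm now [ 0.02 -0.39  0.46] in final frame [ 0.04 -0.38  0.46] turn [ 0.003  0.001 -0.048]
```

The wing is gripped (gap 11.4). Now I turn clockwise.

```bash
python3 -m crank '[{"xyz":[0,0.2,0],"delta_rot":[0,0,0],"hand":1},{"xyz":[0,0,0],"delta_rot":[0,0,0.1],"hand":1},{"xyz":[0,0,0],"delta_rot":[0,0,0.1],"hand":1},{"xyz":[0,0,0],"delta_rot":[0,0,0.1],"hand":1},{"xyz":[0,0,0],"delta_rot":[0,0,0],"hand":1}]' 50
python3 kn.py 524.2 55.1 138.3 | tail -1
python3 -m crank '[{"xyz":[0,0,0],"delta_rot":[0,0,0.12],"hand":1},{"xyz":[0,0,0],"delta_rot":[0,0,0.12],"hand":1},{"xyz":[0,0,0],"delta_rot":[0,0,0.12],"hand":1},{"xyz":[0,0,0],"delta_rot":[0,0,0.12],"hand":1},{"xyz":[0,0,0],"delta_rot":[0,0,0],"hand":1}]'
python3 kn.py 524.2 55.1 138.3 | tail -1
python3 -c "from h import *;s=sensors.get_state();print(s['ft_torque'],s['q'])"
```

```text
t: 27.45
eef_pos: [524.9, 57.4, 144.0]
orientation: [-0.014, 0.254, 0.955, 0.154]
wrist_force: [-2.4, 1.6, 6.4]
finger_gap: 11.1
gripper_force: 54.1
shift cm now [-0.11 -0.39  0.47] in final frame [ 0.03 -0.4   0.47] turn [ 0.001  0.    -0.353]
t: 27.95
eef_pos: [524.9, 57.6, 144.0]
orientation: [-0.05, 0.474, 0.867, 0.146]
wrist_force: [-2.3, 1.9, 6.3]
finger_gap: 11.1
gripper_force: 54.1
shift cm now [-0.29 -0.31  0.46] in final frame [ 0.03 -0.42  0.46] turn [ 0.001 -0.    -0.833]
[0.46186719 0.36366784 0.1031541 ] [ 0.25657134  0.38495667 -0.33121886  1.98085465 -0.26708905  0.74496826
  0.71441124]
```

```bash
python3 -m crank '[{"xyz":[0,0,0],"delta_rot":[0,0,0.12],"hand":1},{"xyz":[0,0,0],"delta_rot":[0,0,0.12],"hand":1},{"xyz":[0,0,0],"delta_rot":[0,0,0.12],"hand":1},{"xyz":[0,0,0],"delta_rot":[0,0,0.12],"hand":1},{"xyz":[0,0,0],"delta_rot":[0,0,0.1],"hand":1}]'
python3 -m crank '[{"xyz":[0,0,0],"delta_rot":[0,0,0.1],"hand":1},{"xyz":[0,0,0],"delta_rot":[0,0,0],"hand":1}]'
python3 kn.py 524.2 55.1 138.3 | tail -1
python3 -m crank '[{"xyz":[0,0,0],"delta_rot":[0,0,0.06],"hand":1},{"xyz":[0,0,0],"delta_rot":[0,0,0],"hand":1}]'
python3 kn.py 524.2 55.1 138.3 | tail -1
python3 -c "from h import *;s=sensors.get_state();print(s['ft_torque'],s['q'])"
```

```text
t: 28.45
eef_pos: [525.1, 57.6, 144.1]
orientation: [-0.09, 0.702, 0.695, 0.126]
wrist_force: [-0.9, 2.1, 5.4]
finger_gap: 11.2
gripper_force: 54.0
t: 28.65
eef_pos: [525.1, 57.6, 144.0]
orientation: [-0.096, 0.736, 0.659, 0.121]
wrist_force: [-0.6, 2.4, 6.3]
finger_gap: 11.1
gripper_force: 54.1
shift cm now [-0.42 -0.07  0.46] in final frame [ 0.04 -0.42  0.47] turn [ 1.000e-03 -1.000e-03 -1.512e+00]
t: 28.85
eef_pos: [525.1, 57.6, 144.0]
orientation: [-0.1, 0.755, 0.638, 0.118]
wrist_force: [-1.0, 2.8, 6.4]
finger_gap: 10.9
gripper_force: 54.1
shift cm now [-0.43 -0.05  0.47] in final frame [ 0.05 -0.43  0.47] turn [ 1.000e-03 -1.000e-03 -1.571e+00]
[0.63112786 0.30365318 0.04115186] [ 0.12059318  0.36913222 -0.16229878  1.98974626 -0.36151639  0.75781743
  0.06306737]
```

```bash
python3 -m crank '[{"xyz":[0,0,0],"delta_rot":[0,0,0.05],"hand":1},{"xyz":[0,0,0],"delta_rot":[0,0,0],"hand":1}]'
python3 kn.py 524.2 55.1 138.3 | tail -1
python3 -c "from h import *;s=sensors.get_state();print(s['ft_torque'])"
python3 -m crank '[{"xyz":[0,0,0],"delta_rot":[0,0,0.05],"hand":1},{"xyz":[0,0,0],"delta_rot":[0,0,0],"hand":1}]'
python3 kn.py 524.2 55.1 138.3 | tail -1
python3 -c "from h import *;s=sensors.get_state();print(s['ft_torque'])"
```

```text
t: 29.05
eef_pos: [525.1, 57.7, 144.1]
orientation: [-0.102, 0.77, 0.619, 0.116]
wrist_force: [-1.6, 1.7, 4.1]
finger_gap: 10.9
gripper_force: 55.2
shift cm now [-0.43 -0.02  0.47] in final frame [ 0.04 -0.43  0.47] turn [ 1.000e-03 -0.000e+00 -1.619e+00]
[0.43623272 0.04116056 0.82789151]
t: 29.25
eef_pos: [525.1, 57.7, 144.1]
orientation: [-0.105, 0.784, 0.601, 0.113]
wrist_force: [-1.7, 1.8, 6.0]
finger_gap: 10.7
gripper_force: 68.4
shift cm now [-0.44 -0.01  0.47] in final frame [ 0.05 -0.43  0.47] turn [ 1.000e-03 -0.000e+00 -1.667e+00]
[ 0.28727201 -0.1949862   1.54082961]
```

The stop is reached, as torque rises to 1.5 N m. I'll relax, open, retreat and check.

```bash
python3 -m crank '[{"xyz":[0,0,0],"delta_rot":[0,0,-0.07],"hand":1},{"xyz":[0,0,0],"delta_rot":[0,0,0],"hand":-1},{"xyz":[0,0,0],"delta_rot":[0,0,0],"hand":-1},{"xyz":[0,0,0],"delta_rot":[0,0,0],"hand":-1},{"xyz":[0,0,0],"delta_rot":[0,0,0],"hand":-1}]'
python3 -m crank '[{"xyz":[0,0,-1],"delta_rot":[0,0,0],"hand":-1},{"xyz":[0,0,-3],"delta_rot":[0,0,0],"hand":-1},{"xyz":[0,0,-4],"delta_rot":[0,0,0],"hand":-1},{"xyz":[0,0,-4],"delta_rot":[0,0,0],"hand":-1},{"xyz":[-4,0,-2],"delta_rot":[0,0,0],"hand":-1}]'
python3 -m crank '[{"xyz":[-4,0,-2],"delta_rot":[0,0,0],"hand":-1},{"xyz":[-4,0,0],"delta_rot":[0,0,0],"hand":-1},{"xyz":[0,0,0],"delta_rot":[0,0,0],"hand":-1},{"xyz":[0,0,0],"delta_rot":[0,0,0],"hand":-1}]'
python3 - <<'E'
from h import *
o=np.array([536.7,129]);ex=np.array([.167,.986]);ey=np.array([-.986,.167]);ps=[]
for n in('top','scene'):
    p,d=snap(n);C=cloud(n,d);r=C[...,:2]-o;x=r@ex;y=r@ey;z=C[...,2]
    h=(z-160-.319*(x-105))*.953-10
    m=(np.abs(h)<12)&(np.abs(y)<150)&(x>-100)&(x<-50); print(n,'lid front off',np.median(h[m]))
    k=(h>24)&(h<48)&(np.hypot(x+75,y)<55)
    if k.sum()>9:print(cv2.minAreaRect(np.stack([x[k],y[k]],1).astype(np.float32)))
    ps.append(p)
    if n=='top':
        w=C[220:275,335:460].reshape(-1,3);w=w[w[:,2]>70];w=w[w[:,2]<95];print('mug',np.median(w,0))
uv=proj('scene',[524.2,55.1,138.3])[0].astype(int)
cv2.imwrite('pics/c7.png',np.hstack([cv2.resize(ps[0][110:310,150:420],(405,300)),cv2.resize(ps[1][130:330,180:440],(390,300))])[:,:,::-1])
E
```

```text
t: 29.75
eef_pos: [524.7, 56.3, 143.1]
orientation: [-0.101, 0.765, 0.626, 0.116]
wrist_force: [-0.5, 0.8, -0.3]
finger_gap: 68.5
gripper_force: 0.0
t: 30.25
eef_pos: [512.3, -19.9, 270.1]
orientation: [-0.099, 0.762, 0.629, 0.119]
wrist_force: [1.1, 0.1, -0.8]
finger_gap: 85.5
gripper_force: 0.0
t: 30.65
eef_pos: [493.8, -104.3, 259.5]
orientation: [-0.101, 0.765, 0.625, 0.116]
wrist_force: [0.7, -0.2, 0.1]
finger_gap: 85.2
gripper_force: 0.0
top lid front off 0.6695448865216305
((-72.20809936523438, -0.14394664764404297), (61.779052734375, 18.705909729003906), 6.82122802734375)
mug [ 404.91839074 -183.33139345   79.74093949]
scene lid front off -2.839908105505538
((-71.17410278320312, 1.5893726348876953), (59.84136962890625, 20.838836669921875), 9.149736404418945)
```

View pics/c7.png

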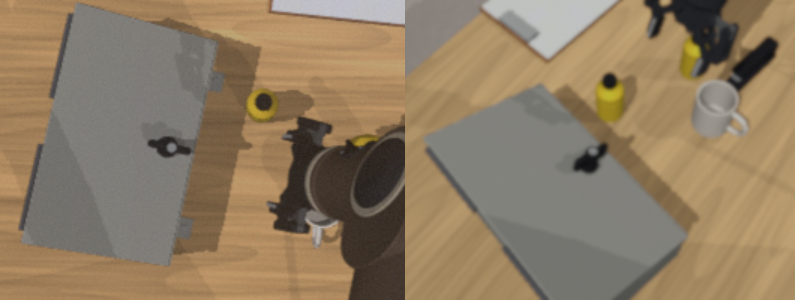

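The lid is shut and the wing is square to the front edge, at (168,147) in the left crop. The mug and stapler stand undisturbed and the robot is clear of everything.

```bash
python3 -c "
from rig import workorder
print(workorder.hand_in())"
```

```text
the job is handed in; nothing more can be done
None
```

The white bottle and jar are standing in their rows in the box, the lid is shut, and the knob is turned clockwise to its stop; I handed the job in at about 31 s, but no verdict was returned.

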